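# Hand up the infuser dish from its covered stand

### The job

Lift the dark cover plate off the two pins of the bamboo stand by its knob and lay it gently flat on the middle of the cork mat. Then take the white drip dish by the bar of its handle, lift it straight up until it is clear above the stand's pins, and there turn it a quarter turn clockwise (seen from above), so that its blue lip points squarely to the stand's back, the side with the green board. Keep the dish level and the loose infuser ball in its middle throughout, do not touch the ball or disturb the other tea things, and finish holding the dish still, level and clear above the middle of the stand: do not put it down or let go.

Things in the scene. Friction and masses are not known exactly. Their poses are not given: they have to be found in the camera images.
- stand: fixed open bamboo stand: base board 190 x 190 x 15 mm, four 18 mm posts 78 mm either way of the middle, tops 115 mm above the ledge; a pin 8 mm thick, 12 mm tall on the posts at (+x,+y) and (-x,-y). A low green board joins the back posts. Origin: underside centre. x to the back (green board), y to its left, z up. Stands on the robot's left or right, turned up to 0.3 rad
- cover: loose dark wooden cover plate 190 x 190 x 6 mm, about 0.18 kg, lying level on the post tops, with two 13 mm holes through which the pins pass. A black round knob 28 mm in diameter and 34 mm tall stands on its middle. Origin: underside centre; z up through the knob, whose top is 40 mm above the origin.
- mat: fixed square cork mat 220 x 220 x 3 mm on the ledge, on the other side from the stand. Origin: underside centre, its top is 3 mm higher.
- dish: loose white round drip dish, 120 mm across, rim 24 mm high, 0.18 kg, on the stand's base board under the cover. Inside: a shallow cone, 7 degrees. Uprights at y = +-63 mm carry a level handle bar across it along y. A blue lip juts from the rim at +x, to 85 mm from the centre. Origin: underside centre; x to the lip, z up. At first the lip points to the stand's +y within 0.1 rad
- dish_bar (a point): middle of the dish's handle bar, 85 mm above the dish's underside. The bar is 14 mm wide (along the dish's x), 16 mm high and 120 mm long between the uprights (along the dish's y); the top of the ball is 35 mm below the bar's centre. Axes as the dish's.
- dish_lip (a point): outer end of the blue lip, 85 mm from the dish's centre along its x, 20 mm above its underside
- dish_mid (a point): where the ball's centre lies when the ball rests in the middle of the dish, 30 mm above the dish's underside
- ball: loose stainless steel tea infuser ball 40 mm in diameter, about 40 g, resting in the dish's middle. Origin: its centre. It rolls freely if the dish is tilted or jerked.
- teapot: bystander: blue-glazed teapot with its lid clipped on, 124 mm across the belly, 117 mm high, spout to +y, handle to -y. Origin: underside centre
- teacup: bystander: white porcelain teacup, 76 mm across, 55 mm high. Origin: underside centre
- jar: bystander: small glass jar with a steel cap, 64 mm across, 85 mm high. Origin: underside centre
- scoop: bystander: bamboo tea scoop 145 mm long, lying along its x. Origin: underside, near its middle
Mind the look-alikes: they are no part of the job. Leave any purple or red look-alike of the dish alone.

How it is judged:
By the outcome, as a careful person would: the job done as asked, in the order asked, and still so for the second after the job is handed in, while the arm keeps its last pose, push and grip.
It also fails if it takes over 62 s, if anything falls off the work surface, if the arm or the gripper's body presses on something with over 40 N, if the wrist force passes 120 N, or if a joint passes its speed limit or range.

### The arm

A 6-joint arm with a two-finger parallel gripper is mounted at the origin on the work surface. World frame = base frame: x ahead of the robot, y to its left, z up, the work surface at z = 0. Lengths are in mm, angles in degrees, forces in N, time in s.
With the tool pointing down it reaches from about 350 to 850 mm from the base axis. Payload 8.1 kg.
Tool frame: the origin (TCP) lies midway between the tips of the shut fingers; the grasp point (between the pads) lies 19 mm behind it; z points along the fingers, y is the direction in which the jaws open and shut (so a half turn about z gives the same grasp; the last joint's range is limited). The gripper opens to 85 mm and grips with 20 to 120 N. Pads are 22 mm wide; open, the fingers measure 114 mm over their backs; the gripper's body (76 mm by 85 mm) begins 54 mm behind the grasp point. The pads swing forward as they close: fully open they stand 13 mm farther back than shut.
Start: joints at [-73.19, 7.471, 85.268, -0, 87.261, -4.893], TCP at [221.903, -557.462, 231.292] pointing down, gripper open.
Joint ranges: [-169.43, 169.43], [-51.17, 129.36], [1.28, 143.12], [-76.62, 256.62], [0, 156.53], [-152.29, 152.29]. Speed limits (degrees/s): [136.94, 136.94, 159.86, 180, 180, 180].

### API

Orientations are given as [roll, pitch, yaw] about the fixed x, y, z axes, in that order (R = Rz(yaw) Ry(pitch) Rx(roll)).
In Python, from bench import telemetry, snapshot, camera_params, job gives the robot as it stands. The module is installed in compiled form; this text tells all that it offers.
- The arm moves only by the shell command python3 -m jog 'ROWS' [FORCE]. ROWS is JSON, a list that holds one entry, the list of rows, each a list of 7 numbers: the shift along the tool's x, y, z in units of 50 mm (1.0 is 50 mm), then the turn, a rotation vector about the tool's x, y, z in units of 2 pi rad (1.0 is 2 pi rad), then the opening, from 0 (shut) to 1 (fully open). In form: [[[dx, dy, dz, rx, ry, rz, claw], ...]]. A call has 1 to 12 rows; each row shifts and turns the commanded pose from where the row before left it, along the tool's axes as they then stand; what a row does not reach is not made up. A row lasts 1/8 s, in which the tool goes at most 62.5 mm and 10.7 degrees, less where a joint would pass 70% of its speed; a pose out of reach is approached as far as the arm can. A call with a number of a shift or a turn outside -1 to 1 is refused whole. A call with a gripper value outside its range is refused whole. The fingers move at their own pace and stop on an object; FORCE is the grip in N (left out, the last holds). Time passes only in rows, so rows that do not move let the fingers close. It gives the time, the measured TCP pose, the force and the opening at its end, in the units of the state.
- telemetry.sense(): the state, without advancing time (a new reading comes with each control period).
- snapshot(name): name is "scene" or "top" or "wrist"; returns (picture, depth): 480x640x3 uint8, red, green, blue; 480x640 float32, mm along the optical axis (not along the pixel's ray), 0 where there is no reading.
- camera_params(name): a dict with "K" (3x3 intrinsics, pixels), "D" ([k1, k2, p1, p2, k3] as OpenCV has them; the pictures are not rectified), "extrinsics" (4x4, takes a point from camera to world coordinates). Camera axes: x right, y down, z forward; pixel columns grow to the right and rows downward; lengths in mm; the calibration is good to about 2 mm. A picture is of the moment at which its call begins: read the wrist's pose just before it. camera_params takes no time and is no camera call; for the wrist camera it gives the pose at the moment of the call.
- job.hand_in(): hands the job in, once; it reports no verdict.
The state is a dict: "time": time; "joint_pos": joint angles; "qd": joint speeds; "joint_efforts": joint torques, N m; "tool_pos": TCP position; "tcp_rot": TCP orientation; "ft_force": force on the tool from outside, world axes, zero at the start; "wrist_torque": the same for the moment, N m; "finger_gap": finger opening in mm.
Only numpy, scipy, OpenCV 4.12 (cv2) and the standard library are available. Lean on these libraries where they do the work, as an engineer would, in place of code of your own. Each camera call takes 0.05 s, during which the arm holds its last target. There are 200 camera calls.

## Working session

There is one attempt and no reset: what is moved stays moved. The work goes in short steps, Python scripts to look and compute and a shell command to move; the robot and the scene stay as the last step left them, time stands still between calls to the robot, and variables do not carry over. Pictures are saved under pics/ and viewed, about 8 in all and at most 12, crops included, and the job is handed in when it is done.

```bash
mkdir -p pics
python3 - <<'E'
from bench import telemetry, snapshot, camera_params
import cv2, numpy as np
print(telemetry.sense())
for n in ["scene","top"]:
    p,d=snapshot(n); cv2.imwrite(f"pics/{n}0.png",p[:,:,::-1]); np.save(f"pics/{n}0.npy",d)
    c=camera_params(n); print(n,np.round(c["K"],1).tolist(),np.round(c["D"],4).tolist(),np.round(c["extrinsics"],3).tolist())
a=cv2.imread("pics/scene0.png")
E
```

```text
{'time': 0.0, 'joint_pos': array([-7.31889301e+01,  7.51785596e+00,  8.53285217e+01,  1.12860986e-03,
        8.72615692e+01, -4.89248000e+00]), 'qd': array([ 0.10942622, -0.03912453, -0.01654988, -0.09899546, -0.02128201,
        0.10085461]), 'joint_efforts': array([ 5.98380357e-04, -5.69389808e+01, -5.00555634e+01, -2.62150215e-04,
        1.48413889e-02, -1.44993624e-05]), 'tool_pos': array([ 221.75702343, -556.92748147,  230.22304676]), 'tcp_rot': array([-1.79892543e+02, -1.03294803e-02,  2.17034852e+01]), 'ft_force': array([-0.36648007, -0.59826592, -0.71443031]), 'wrist_torque': array([-0.005519  ,  0.03046632, -0.02149413]), 'finger_gap': 85.52075993762794}
scene [[588.8, 0.0, 318.2], [0.0, 588.8, 229.0], [0.0, 0.0, 1.0]] [-0.065, 0.0, 0.0, 0.0, 0.0] [[0.417, 0.51, -0.753, 1730.347], [0.909, -0.243, 0.339, -563.58], [-0.01, -0.825, -0.564, 1027.689], [0.0, 0.0, 0.0, 1.0]]
top [[612.1, 0.0, 311.1], [0.0, 612.1, 234.0], [0.0, 0.0, 1.0]] [-0.1022, 0.0, 0.0, 0.0, 0.0] [[-0.019, -0.988, 0.154, 282.104], [-1.0, 0.018, -0.008, -17.577], [0.005, -0.154, -0.988, 1543.996], [0.0, 0.0, 0.0, 1.0]]
```

View pics/top0.png

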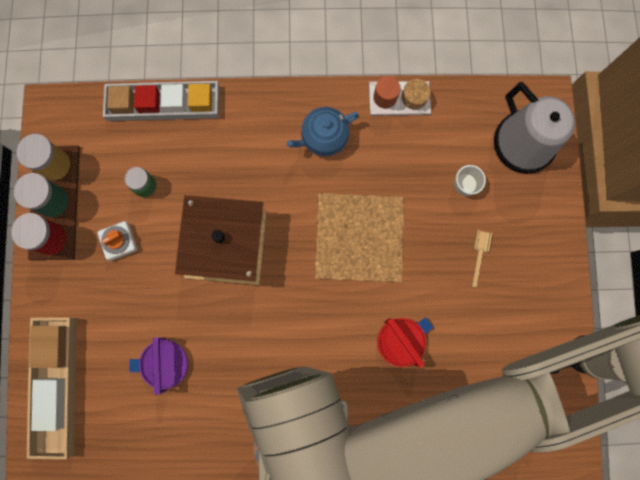

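View pics/scene0.png

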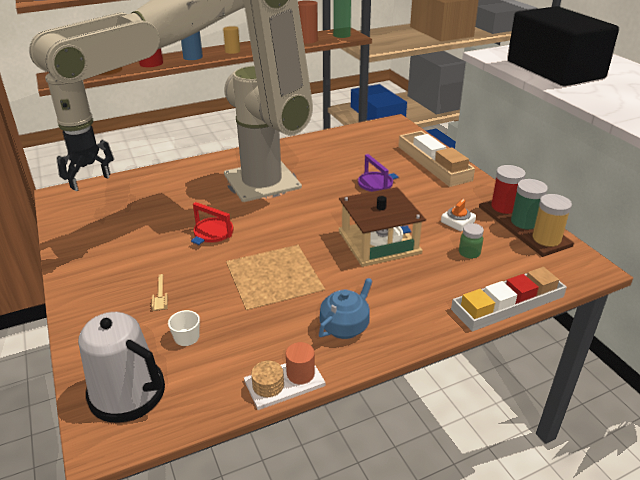

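Top view: the cover with its knob is at (218,236), the pins at (191,203) and (249,273), and the mat is centred near (360,237). The purple and red dishes are decoys. The scene view shows the white dish under the cover.

```bash
cat > h.py <<'E'
import cv2, numpy as np
from bench import telemetry, snapshot, camera_params
def toplane(c,uv,z):
    K,D,E=[np.array(c[k],float) for k in("K","D","extrinsics")]
    q=cv2.undistortPoints(np.array(uv,float).reshape(-1,1,2),K,D)[:,0]
    r=np.c_[q,np.ones(len(q))]@E[:3,:3].T; o=E[:3,3]
    return o+r*((z-o[2])/r[:,2])[:,None]
def depthpt(c,uv,d):
    K,D,E=[np.array(c[k],float) for k in("K","D","extrinsics")]
    q=cv2.undistortPoints(np.array(uv,float).reshape(-1,1,2),K,D)[:,0]
    z=np.array([d[int(v),int(u)] for u,v in uv])
    return (np.c_[q,np.ones(len(q))]*z[:,None])@E[:3,:3].T+E[:3,3]
def blob(mask,minA=3):
    n,l,s,ce=cv2.connectedComponentsWithStats(mask.astype(np.uint8))
    return [(ce[i],s[i]) for i in range(1,n) if s[i,4]>=minA],l
E
python3 - <<'E'
from h import *
im=cv2.imread("pics/top0.png"); d=np.load("pics/top0.npy"); c=camera_params("top")
hsv=cv2.cvtColor(im,cv2.COLOR_BGR2HSV)
print("heights mat,table,cover,knob",depthpt(c,[(360,237),(300,300),(235,225),(218,236),(218,234)],d).round(0).tolist())
# mat
roi=np.zeros(im.shape[:2],bool); roi[185:290,305:415]=1
print(hsv[237,360],hsv[300,300],hsv[225,235],hsv[236,218])
P=depthpt(c,[(u,v) for v in range(480) for u in range(640)],d).reshape(480,640,3)
# cover: height 115..128 near
roi=np.zeros(im.shape[:2],bool); roi[180:300,165:280]=1
m=roi&(abs(P[:,:,2]-121)<5)&(hsv[:,:,2]<110)
print("cover n",m.sum()); r=cv2.minAreaRect(np.argwhere(m)[:,::-1].astype(np.float32)); b=cv2.boxPoints(r)
w=toplane(c,b,121); print(w.round(1).tolist(),w.mean(0)); print([np.linalg.norm(w[i]-w[i-1]).round(1) for i in range(4)])
k=roi&(P[:,:,2]>145); print("knob",k.sum(),toplane(c,[np.argwhere(k)[:,::-1].mean(0)],155))
g=cv2.cvtColor(im,cv2.COLOR_BGR2GRAY)
for (u,v) in [(191,203),(249,273)]:
    s=g[v-5:v+6,u-5:u+6].astype(float); s=np.clip(s-s.max()*.6,0,None); yy,xx=np.mgrid[v-5:v+6,u-5:u+6]
    print("pin",s.max(),toplane(c,[((s*xx).sum()/s.sum(),(s*yy).sum()/s.sum())],127))
# mat via colour
m=np.zeros(im.shape[:2],bool); m[185:290,305:415]=1
m&=(hsv[:,:,2]>120)&(hsv[:,:,1]<165)
m=cv2.morphologyEx(cv2.morphologyEx(m.astype(np.uint8),cv2.MORPH_CLOSE,np.ones((5,5))),cv2.MORPH_OPEN,np.ones((9,9)))
b=cv2.boxPoints(cv2.minAreaRect(np.argwhere(m)[:,::-1].astype(np.float32))); w=toplane(c,b,3)
print("mat",w.round(1).tolist(),w.mean(0),[np.linalg.norm(w[i]-w[i-1]).round(1) for i in range(4)])
E
```

```text
heights mat,table,cover,knob [[512.0, -154.0, 5.0], [355.0, 2.0, 3.0], [528.0, 151.0, 122.0], [497.0, 185.0, 158.0], [502.0, 186.0, 155.0]]
[ 15 134 156] [ 12 161 144] [ 10 159  85] [10 26 30]
cover n 5481
[[415.9, 291.7, 121.0], [604.7, 277.7, 121.0], [583.3, 83.7, 121.0], [395.9, 101.4, 121.0]] [499.93479227 188.60419182 121.        ]
[np.float64(191.4), np.float64(189.3), np.float64(195.2), np.float64(188.2)]
knob 167 [[494.19744849 184.51591617 155.        ]]
pin 61.2 [[584.64509848 258.0254373  127.        ]]
pin 64.0 [[413.90081643 119.41591862 127.        ]]
mat [[382.4, -11.5, 3.0], [650.4, -16.2, 3.0], [645.7, -298.6, 3.0], [376.8, -286.5, 3.0]] [ 513.80544141 -153.19314209    3.        ] [np.float64(275.1), np.float64(268.0), np.float64(282.4), np.float64(269.1)]
```

```bash
python3 -m jog '[[[0,0,0,0,0,-0.0271,1],[0,0,0,0,0,-0.0271,1],[0,0,0,0,0,-0.0271,1],[0,0,0,0,0,-0.0271,1],[0,0,0,0,0,-0.0271,1],[0,0,0,0,0,-0.0271,1],[0,0,0,0,0,-0.0271,1],[0.4,0.15,0,0,0,0,1],[0.7,0.26,0,0,0,0,1],[0.8,0.3,0,0,0,0,1],[0.8,0.3,0,0,0,0,1],[0.8,0.3,0,0,0,0,1]]]' 40
python3 -m jog '[[[0.8,0.3,0,0,0,0,1],[0.8,0.3,0,0,0,0,1],[0.8,0.3,0,0,0,0,1],[0.8,0.3,0,0,0,0,1],[0.8,0.3,0,0,0,0,1],[0.8,0.3,0,0,0,0,1],[0.8,0.3,0,0,0,0,1],[0.8,0.3,0,0,0,0,1],[0.8,0.3,0,0,0,0,1],[0.8,0.3,0,0,0,0,1],[0.8,0.3,0,0,0,0,1],[0.8,0.3,0,0,0,0,1]]]'
python3 - <<'E'
from h import *
im=cv2.imread("pics/top0.png"); c=camera_params("top")
hsv=cv2.cvtColor(im,cv2.COLOR_BGR2HSV); s=cv2.GaussianBlur(hsv,(5,5),0)
print([s[y,x].tolist() for y,x in [(237,360),(215,330),(260,390),(237,310),(237,412),(188,360),(290,360)]])
m=np.zeros(im.shape[:2],np.uint8); m[180:295,300:420]=((s[:,:,1]<148)&(s[:,:,2]>120))[180:295,300:420]
m=cv2.morphologyEx(cv2.morphologyEx(m,cv2.MORPH_CLOSE,np.ones((7,7))),cv2.MORPH_OPEN,np.ones((15,15)))
b=cv2.boxPoints(cv2.minAreaRect(np.argwhere(m)[:,::-1].astype(np.float32))); w=toplane(c,b,3)
print(b,w.round(1).tolist(),w.mean(0),[np.linalg.norm(w[i]-w[i-1]).round(1) for i in range(4)])
w=toplane(c,[(317,194),(404,196),(403,282),(315,280)],3);print("eye",w.round(1).tolist(),w.mean(0))
E
```

```text
time: 1.6
tool_pos: [287.6, -381.0, 230.8]
tcp_rot: [-180.0, -0.0, 90.0]
ft_force: [-0.5, 0.4, 0.9]
finger_gap: 85.2
time: 3.1
tool_pos: [467.5, 99.0, 230.9]
tcp_rot: [-180.0, 0.0, 90.0]
ft_force: [0.4, -1.1, 0.1]
finger_gap: 85.3
[[15, 135, 161], [16, 136, 156], [16, 136, 166], [12, 158, 146], [12, 158, 149], [12, 158, 148], [12, 158, 152]]
[[314.0498  278.38   ]
 [317.87433 192.32777]
 [405.50122 196.22229]
 [401.6767  282.27454]] [[408.7, -34.8, 3.0], [630.4, -49.0, 3.0], [616.3, -275.1, 3.0], [394.5, -255.9, 3.0]] [ 512.46492727 -153.69661181    3.        ] [np.float64(221.6), np.float64(222.1), np.float64(226.5), np.float64(222.6)]
eye [[626.0, -46.7, 3.0], [616.9, -271.2, 3.0], [395.1, -259.3, 3.0], [404.6, -37.1, 3.0]] [ 510.65732983 -153.56796931    3.        ]
```

```bash
python3 -m jog '[[[0.7,0.25,0,0,0,0,1],[0.6,0.2,0,0,0,0,1],[0.4,0.15,0,0,0,0,1],[0.1,0.04,0,0,0,0,1],[0,0,0,0,0,0,1],[0,0,0,0,0,0,1]]]'
python3 - <<'E'
from h import *
print(telemetry.sense()["tool_pos"],telemetry.sense()["joint_pos"].round(1))
c=camera_params("wrist"); p,d=snapshot("wrist"); cv2.imwrite("pics/w1.png",p[:,:,::-1]); np.save("pics/w1.npy",d)
print(np.round(c["K"],1).tolist(),np.round(c["D"],3).tolist(),np.round(c["extrinsics"],3).tolist())
np.savez("pics/w1c.npz",**{k:np.array(c[k]) for k in("K","D","extrinsics")})
E
```

```text
time: 3.85
tool_pos: [499.3, 186.7, 231.3]
tcp_rot: [-180.0, 0.0, 90.0]
ft_force: [-0.8, -0.1, 0.6]
finger_gap: 85.6
[499.31820652 186.70989563 231.27216988] [15.  -2.9 95.9 -0.  87.  15. ]
[[348.5, 0.0, 322.0], [0.0, 348.5, 241.2], [0.0, 0.0, 1.0]] [0.015, 0.0, 0.0, 0.0, 0.0] [[1.0, -0.0, 0.0, 499.503], [-0.0, -0.955, -0.296, 263.453], [0.0, 0.296, -0.955, 374.226], [0.0, 0.0, 0.0, 1.0]]
```

View pics/w1.png

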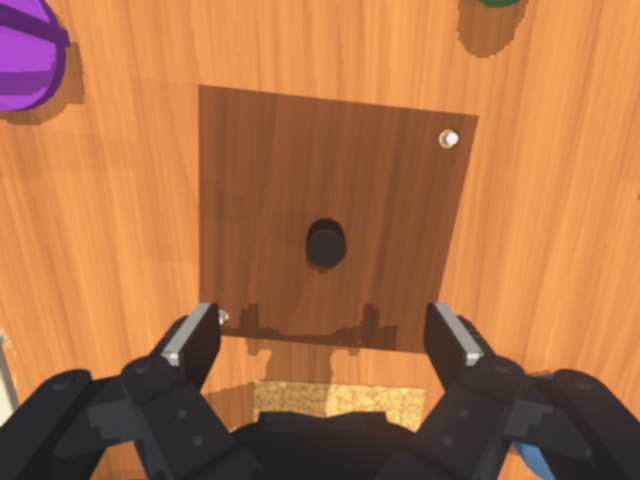

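Wrist view: the knob top is at about (326,249) and the pin at (450,139) is visible through its hole. The other pin, at (222,317), is half hidden by a finger.

Run:
```python
from h import *
c=dict(np.load("pics/w1c.npz")); d=np.load("pics/w1.npy")
print(depthpt(c,[(326,252),(326,246)],d), toplane(c,[(326,249)],155), toplane(c,[(450,139),(222,317)],127))
E=np.array(c["extrinsics"])
b=[(199,85),(478,115),(425,354),(0,0)]
print(toplane(c,b[:3],121))
g=cv2.cvtColor(cv2.imread("pics/w1.png"),cv2.COLOR_BGR2GRAY)[190:290,280:370]
m=g<45; ys,xs=np.nonzero(m); print(m.sum(),xs.min()+280,xs.max()+280,ys.min()+190,ys.max()+190)
```

```text
[[502.24274424 187.74650922 154.6516393 ]
 [502.22098537 192.15522996 155.28438628]] [[502.23144101 189.97024486 155.        ]] [[586.48360516 259.31893597 127.        ]
 [420.10660492 123.6304277  127.        ]]
[[417.81012235 293.60584122 121.        ]
 [605.83121261 274.79657985 121.        ]
 [586.42333751  85.23189021 121.        ]]
294 308 342 220 239
```

```bash
python3 -m jog '[[[0.05,0.03,0.3,0,0,0,1],[0,0,0.5,0,0,0,1],[0,0,0.5,0,0,0,1],[0,0,0.5,0,0,0,1],[0,0,0.25,0,0,0,1],[0,0,0.07,0,0,0,1],[0,0,0,0,0,0,1],[0,0,0,0,0,0,0.3],[0,0,0,0,0,0,0.2],[0,0,0,0,0,0,0.1],[0,0,0,0,0,0,0.1],[0,0,0,0,0,0,0.1]]]' 50
python3 -m jog '[[[0,0,0,0,0,0,0.1],[0,0,0,0,0,0,0.1],[0,0,-0.02,0,0,0,0.1],[0,0,-0.05,0,0,0,0.1],[0,0,-0.1,0,0,0,0.1],[0,0,-0.1,0,0,0,0.1],[0,0,-0.1,0,0,0,0.1],[0,0,-0.1,0,0,0,0.1],[0,0,0,0,0,0,0.1]]]'
```

```text
time: 5.4
tool_pos: [501.4, 190.1, 125.9]
tcp_rot: [179.9, -0.0, 90.0]
ft_force: [-0.8, -0.1, 4.1]
finger_gap: 26.7
time: 6.52
tool_pos: [501.4, 190.1, 149.5]
tcp_rot: [179.9, -0.0, 90.0]
ft_force: [-0.7, -0.3, -1.9]
finger_gap: 26.9
```

```bash
python3 -m jog '[[[0,0,-0.3,0,0,0,0.1],[0,0,-0.4,0,0,0,0.1],[-0.1,0,-0.2,0,0,0,0.1],[-0.3,0,0,0,0,0,0.1],[-0.5,0.02,0,0,0,0,0.1],[-0.6,0.02,0,0,0,0,0.1],[-0.6,0.02,0,0,0,0,0.1],[-0.6,0.02,0,0,0,0,0.1],[-0.6,0.02,0,0,0,0,0.1],[-0.6,0.02,0,0,0,0,0.1],[-0.6,0.02,0,0,0,0,0.1],[-0.6,0.02,0,0,0,0,0.1]]]'
python3 -m jog '[[[-0.6,0.02,0,0,0,0,0.1],[-0.5,0.02,0,0,0,-0.002,0.1],[-0.4,0.02,0,0,0,-0.003,0.1],[-0.2,0,0,0,0,-0.003,0.1],[-0.07,0,0,0,0,0,0.1],[0,0,0,0,0,0,0.1],[0,0,0,0,0,0,0.1]]]'
python3 - <<'E'
from h import *
s=telemetry.sense(); print(s["tool_pos"],s["tcp_rot"],s["joint_pos"].round(1),s["finger_gap"])
p,d=snapshot("top"); cv2.imwrite("pics/t2.png",p[:,:,::-1]); np.save("pics/t2.npy",d)
c=camera_params("wrist"); p,d=snapshot("wrist"); cv2.imwrite("pics/w2.png",p[:,:,::-1]); np.save("pics/w2.npy",d)
np.savez("pics/w2c.npz",**{k:np.array(c[k]) for k in("K","D","extrinsics")})
a=cv2.imread("pics/t2.png")[140:400,150:450]; b=cv2.imread("pics/w2.png")
cv2.imwrite("pics/m2.png",np.hstack([cv2.resize(a,(400,347)),cv2.resize(b,(400,300))[:300,:].copy() if 0 else cv2.copyMakeBorder(cv2.resize(b,(400,300)),0,47,0,0,cv2.BORDER_CONSTANT)]))
E
```

```text
time: 8.02
tool_pos: [508.1, -66.8, 193.1]
tcp_rot: [-179.9, 0.0, 90.0]
ft_force: [-0.4, 0.2, -1.6]
finger_gap: 26.7
time: 8.9
tool_pos: [512.7, -152.9, 193.8]
tcp_rot: [-180.0, -0.0, 92.9]
ft_force: [-0.0, 0.3, -0.6]
finger_gap: 26.4
[ 512.6743621  -152.8556608   193.75643459] [-1.79996008e+02 -1.37644700e-02  9.29053376e+01] [-22.1  -1.4  98.4   0.   83.  -25. ] 26.38422324222722
```

View pics/m2.png

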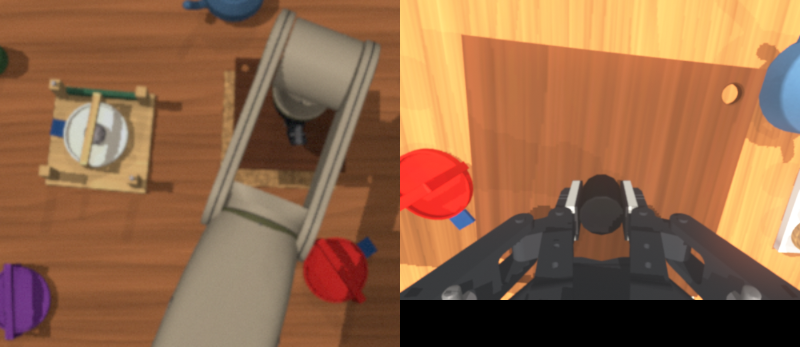

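```bash
python3 -m jog '[[[0,0,0.2,0,0,0,0.1],[0,0,0.5,0,0,0,0.1],[0,0,0.6,0,0,0,0.1],[0,0,0.6,0,0,0,0.1],[0,0,0.6,0,0,0,0.1],[0,0,0.4,0,0,0,0.1],[0,0,0.25,0,0,0,0.1],[0,0,0.15,0,0,0,0.1],[0,0,0.05,0,0,0,0.1],[0,0,0.05,0,0,0,0.1],[0,0,0,0,0,0,0.1],[0,0,0,0,0,0,0.1]]]'
python3 - <<'E'
from h import *
im=cv2.imread("pics/t2.png"); c=camera_params("top"); d=np.load("pics/t2.npy")
P=depthpt(c,[(u,v) for v in range(480) for u in range(640)],d).reshape(480,640,3)
hsv=cv2.cvtColor(im,cv2.COLOR_BGR2HSV)
roi=np.zeros((480,640),bool); roi[190:290,170:280]=1
lip=roi&(hsv[:,:,0]>95)&(hsv[:,:,0]<130)&(hsv[:,:,1]>130)
print("lip px",lip.sum(),"cent",toplane(c,[np.argwhere(lip)[:,::-1].mean(0)],35),"depth z",P[lip][:,2].round(0)[:10])
bar=roi&(abs(P[:,:,2]-108)<6)&(abs(P[:,:,0]-500)<75)&(abs(P[:,:,1]-188)<50)
q=np.argwhere(bar)[:,::-1].astype(np.float32); r=cv2.minAreaRect(q); w=toplane(c,cv2.boxPoints(r),108)
print("bar",bar.sum(),w.round(1).tolist(),w.mean(0))
wq=toplane(c,q,108)[:,:2]; vx,vy,x0,y0=cv2.fitLine(wq.astype(np.float32),cv2.DIST_L2,0,.01,.01)[:,0]; print("line ang",np.degrees(np.arctan2(vy,vx)),wq.mean(0))
E
```

```text
time: 10.5
tool_pos: [513.0, -153.6, 24.3]
tcp_rot: [180.0, 0.0, 92.9]
ft_force: [0.3, 0.4, -1.2]
finger_gap: 26.6
lip px 80 cent [[518.78607228 266.05423264  35.        ]] depth z [34. 39. 41. 34. 35. 42. 42. 35. 39. 43.]
bar 326 [[442.9, 214.3, 108.0], [570.4, 188.6, 108.0], [567.0, 173.5, 108.0], [439.6, 199.5, 108.0]] [504.97059671 193.96142992 108.        ]
line ang -11.154238 [504.13610494 194.26347318]
```

```bash
python3 -m jog '[[[0,0,0.05,0,0,0,0.1],[0,0,0.05,0,0,0,0.1],[0,0,0.03,0,0,0,0.1],[0,0,0.03,0,0,0,0.1],[0,0,0.02,0,0,0,0.1],[0,0,0,0,0,0,0.1],[0,0,0,0,0,0,0.1]]]'
```

```text
time: 11.38
tool_pos: [512.7, -153.5, 14.9]
tcp_rot: [180.0, 0.0, 92.9]
ft_force: [-0.3, 0.4, -1.8]
finger_gap: 26.5
```

```bash
python3 -m jog '[[[0,0,0.02,0,0,0,0.1],[0,0,0.01,0,0,0,0.1],[0,0,0,0,0,0,0.1],[0,0,0,0,0,0,0.1]]]'
```

```text
time: 11.88
tool_pos: [512.8, -153.5, 13.9]
tcp_rot: [180.0, 0.0, 92.9]
ft_force: [-3.2, 1.0, 4.5]
finger_gap: 26.7
```

```bash
python3 -m jog '[[[0,0,0,0,0,0,0.5],[0,0,0,0,0,0,0.8],[0,0,0,0,0,0,1],[0,0,0,0,0,0,1],[0,0,0,0,0,0,1],[0,0,-0.1,0,0,0,1],[0,0,-0.3,0,0,0,1],[0,0,-0.5,0,0,0,1],[0,0,-0.7,0,0,0,1],[0,0,-0.7,0,0,-0.025,1],[0,0,-0.7,0,0,-0.028,1],[0,0,-0.6,0,0,-0.028,1]]]'
python3 -m jog '[[[0,0,-0.4,0,0,-0.028,1],[0,0,-0.2,0,0,-0.028,1],[0,0,-0.1,0,0,-0.028,1],[0,0,0,0,0,-0.028,1],[0,0,0,0,0,-0.018,1],[0.11,0.5,0,0,0,0,1],[0.16,0.7,0,0,0,0,1],[0.16,0.7,0,0,0,0,1],[0.16,0.7,0,0,0,0,1],[0.16,0.7,0,0,0,0,1],[0.16,0.7,0,0,0,0,1],[0.16,0.7,0,0,0,0,1]]]'
python3 -m jog '[[[0.16,0.7,0,0,0,0,1],[0.16,0.7,0,0,0,0,1],[0.07,0.45,0,0,0,0,1],[0.04,0.2,0,0,0,0,1],[0,0.04,0,0,0,0,1],[0,0,0,0,0,0,1],[0,0,0,0,0,0,1]]]'
python3 - <<'E'
from h import *
s=telemetry.sense(); print(s["tool_pos"],s["tcp_rot"],s["joint_pos"].round(1),s["finger_gap"])
p,d=snapshot("top"); cv2.imwrite("pics/t3.png",p[:,:,::-1]); np.save("pics/t3.npy",d)
c=camera_params("wrist"); p,d=snapshot("wrist"); cv2.imwrite("pics/w3.png",p[:,:,::-1]); np.save("pics/w3.npy",d)
np.savez("pics/w3c.npz",**{k:np.array(c[k]) for k in("K","D","extrinsics")})
a=cv2.imread("pics/t3.png")[140:400,150:450]; b=cv2.imread("pics/w3.png")
cv2.imwrite("pics/m3.png",np.hstack([cv2.copyMakeBorder(a,0,220,0,0,cv2.BORDER_CONSTANT),cv2.resize(b,(500,375))[:375].copy() if 0 else cv2.copyMakeBorder(cv2.resize(b,(500,375)),0,105,0,0,cv2.BORDER_CONSTANT)]))
print(a.shape)
E
```

```text
time: 13.38
tool_pos: [513.1, -153.6, 196.4]
tcp_rot: [179.9, 0.1, 122.4]
ft_force: [0.6, -0.2, -0.3]
finger_gap: 85.4
time: 14.88
tool_pos: [505.7, 88.6, 229.8]
tcp_rot: [180.0, 0.1, 168.8]
ft_force: [0.4, -0.2, 0.1]
finger_gap: 85.6
time: 15.75
tool_pos: [505.0, 193.3, 228.4]
tcp_rot: [-180.0, 0.0, 168.8]
ft_force: [0.1, -0.5, 0.2]
finger_gap: 85.6
[504.95964537 193.32017312 228.36636185] [-1.79989832e+02  3.63042075e-03  1.68775868e+02] [ 15.5  -1.6  95.   -0.   86.6 -63.3] 85.61556052792906
(260, 300, 3)
```

View pics/m3.png

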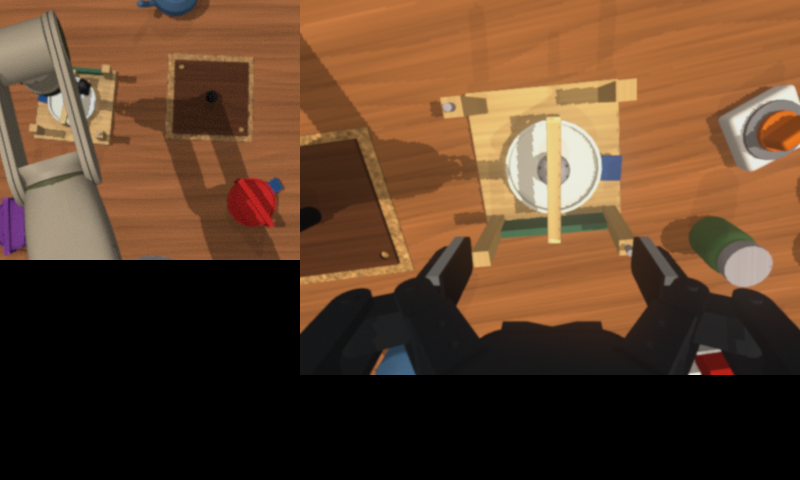

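The cover lies flat and well centred on the mat. The dish bar is aligned with the jaws, at about x=554 in the montage. Next I refine the bar position from the wrist depth.

Run:
```python
from h import *
c=dict(np.load("pics/w3c.npz")); d=np.load("pics/w3.npy")
uv=[(u,v) for v in range(480) for u in range(640)]
P=depthpt(c,uv,d).reshape(480,640,3)
roi=np.zeros((480,640),bool); roi[130:325,285:365]=1
m=roi&(P[:,:,2]>98)&(P[:,:,2]<116)
q=np.argwhere(m)[:,::-1].astype(float); w=toplane(c,q,108)[:,:2]; print(len(w),P[m][:,2].mean())
r=cv2.minAreaRect(w.astype(np.float32)); print(r)
vx,vy,_,_=cv2.fitLine(w.astype(np.float32),cv2.DIST_L2,0,.01,.01)[:,0]; print(np.degrees(np.arctan2(vy,vx)))
# dish rim / ball
im=cv2.imread("pics/w3.png"); hsv=cv2.cvtColor(im,cv2.COLOR_BGR2HSV)
roi[:]=0; roi[170:250,365:440]=1
l=roi&(hsv[:,:,0]>100)&(hsv[:,:,0]<130)&(hsv[:,:,1]>120); print("lip",l.sum(),toplane(c,[np.argwhere(l)[:,::-1].mean(0)],35))
print("pin", toplane(c,[((448-300)*1.28,107*1.28)],127), toplane(c,[((628-300)*1.28,250*1.28)],127))
```

```text
2909 108.47534945788844
((507.10595703125, 195.89483642578125), (14.231307029724121, 132.07748413085938), 78.74320983886719)
-11.036862
lip 0 [[nan nan nan]]
pin [[416.50204119 121.58452978 127.        ]] [[583.97257194 257.50266076 127.        ]]<stdin>:13: RuntimeWarning: Mean of empty slice.
  ret = um.true_divide(
```

```bash
python3 -m jog '[[[-0.01,0.037,0.2,0,0,0,0.8],[0,0,0.4,0,0,0,0.7],[0,0,0.5,0,0,0,0.6],[0,0,0.5,0,0,0,0.6],[0,0,0.5,0,0,0,0.6],[0,0,0.4,0,0,0,0.6],[0,0,0.25,0,0,0,0.6],[0,0,0.15,0,0,0,0.6],[0,0,0.05,0,0,0,0.6],[0,0,0,0,0,0,0.5],[0,0,0,0,0,0,0.4],[0,0,0,0,0,0,0.36]]]' 50
python3 - <<'E'
from h import *
s=telemetry.sense(); print(s["tool_pos"],s["tcp_rot"],s["finger_gap"])
p,d=snapshot("wrist"); p2,_=snapshot("scene")
cv2.imwrite("pics/m4.png",np.hstack([p[120:480,120:520],cv2.resize(p2[170:290,310:440],(390,360))])[:,:,::-1])
E
```

```text
time: 17.35
tool_pos: [506.1, 196.0, 81.4]
tcp_rot: [180.0, 0.1, 168.8]
ft_force: [-0.2, 0.2, 0.4]
finger_gap: 30.8
[506.09377229 196.00246144  81.40205285] [1.79971140e+02 5.37312460e-02 1.68839205e+02] 30.762480255195943
```

View pics/m4.png

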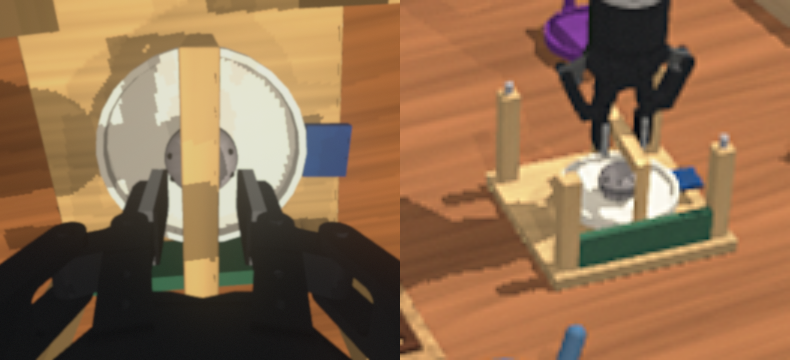

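The fingers straddle the bar (181–219 px, pads at 160 and 245), clear of the ball. The tool sits about 1 mm too far towards the lip, so I correct that and close slowly.

```bash
python3 -m jog '[[[0,-0.02,0,0,0,0,0.33],[0,0,0,0,0,0,0.3],[0,0,0,0,0,0,0.27],[0,0,0,0,0,0,0.24],[0,0,0,0,0,0,0.22],[0,0,0,0,0,0,0.2],[0,0,0,0,0,0,0.18],[0,0,0,0,0,0,0.16],[0,0,0,0,0,0,0.14],[0,0,0,0,0,0,0.12],[0,0,0,0,0,0,0.1],[0,0,0,0,0,0,0.06]]]' 60
python3 -m jog '[[[0,0,0,0,0,0,0],[0,0,0,0,0,0,0],[0,0,0,0,0,0,0],[0,0,0,0,0,0,0],[0,0,-0.01,0,0,0,0],[0,0,-0.02,0,0,0,0],[0,0,-0.04,0,0,0,0],[0,0,-0.05,0,0,0,0],[0,0,-0.05,0,0,0,0],[0,0,-0.03,0,0,0,0],[0,0,0,0,0,0,0],[0,0,0,0,0,0,0]]]'
python3 - <<'E'
from h import *
p,d=snapshot("wrist"); p2,_=snapshot("scene")
cv2.imwrite("pics/m5.png",np.hstack([p[120:480,120:520],cv2.resize(p2[170:290,310:440],(390,360))])[:,:,::-1])
E
```

```text
time: 18.95
tool_pos: [505.6, 194.9, 80.9]
tcp_rot: [180.0, 0.0, 168.8]
ft_force: [0.5, 1.1, 1.7]
finger_gap: 12.8
time: 20.45
tool_pos: [505.4, 194.9, 90.7]
tcp_rot: [-180.0, -0.0, 168.8]
ft_force: [-0.2, -0.4, -2.8]
finger_gap: 13.1
```

View pics/m5.png

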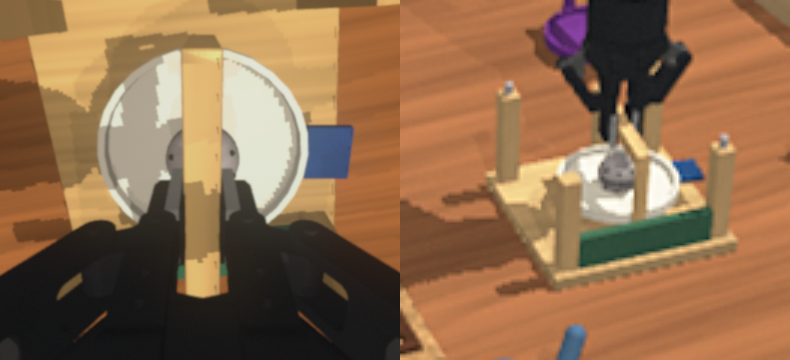

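```bash
python3 -m jog '[[[0,0,-0.04,0,0,0,0],[0,0,-0.08,0,0,0,0],[0,0,-0.12,0,0,0,0],[0,0,-0.16,0,0,0,0],[0,0,-0.2,0,0,0,0],[0,0,-0.24,0,0,0,0],[0,0,-0.24,0,0,0,0],[0,0,-0.24,0,0,0,0],[0,0,-0.24,0,0,0,0],[0,0,-0.24,0,0,0,0],[0,0,-0.24,0,0,0,0],[0,0,-0.24,0,0,0,0]]]'
python3 -m jog '[[[0,0,-0.2,0,0,0,0],[0,0,-0.16,0,0,0,0],[0,0,-0.12,0,0,0,0],[0,0,-0.08,0,0,0,0],[0,0,-0.04,0,0,0,0],[0,0,0,0,0,0,0],[0,0,0,0,0,0,0]]]'
python3 - <<'E'
from h import *
s=telemetry.sense(); print(s["tool_pos"],s["tcp_rot"],s["joint_pos"].round(1))
c=camera_params("wrist"); p,d=snapshot("wrist"); cv2.imwrite("pics/w6.png",p[:,:,::-1]); np.save("pics/w6.npy",d)
np.savez("pics/w6c.npz",**{k:np.array(c[k]) for k in("K","D","extrinsics")})
hsv=cv2.cvtColor(p,cv2.COLOR_RGB2HSV); z0=s["tool_pos"][2]
roi=np.zeros((480,640),bool); roi[200:330,400:500]=1
l=roi&(hsv[:,:,0]>100)&(hsv[:,:,0]<130)&(hsv[:,:,1]>120)
w=toplane(c,np.argwhere(l)[:,::-1].astype(float),z0+19-85+20)[:,:2].astype(np.float32) if l.sum() else None
print("lip",l.sum(),w.mean(0),cv2.minAreaRect(w)) 
v=w.mean(0)-s["tool_pos"][:2]; print(np.degrees(np.arctan2(v[1],v[0])))
E
```

```text
time: 22.05
tool_pos: [505.5, 194.9, 205.6]
tcp_rot: [180.0, -0.0, 168.8]
ft_force: [-0.3, 1.0, -1.7]
finger_gap: 13.0
time: 22.92
tool_pos: [505.3, 194.8, 234.4]
tcp_rot: [-180.0, -0.0, 168.8]
ft_force: [0.2, 0.3, -2.1]
finger_gap: 13.4
[505.29962686 194.83058542 234.42760092] [-1.79985716e+02 -3.16432222e-02  1.68835670e+02] [ 15.7  -1.6  94.4   0.   87.3 -63.2]
lip 1578 [523.2493  269.59467] ((522.2261352539062, 268.1483459472656), (23.10441017150879, 29.469606399536133), 79.02306365966797)
76.4996853963484
```

```bash
python3 -m jog '[[[0,0,0,0,0,0.003,0],[0,0,0,0,0,0.006,0],[0,0,0,0,0,0.009,0],[0,0,0,0,0,0.012,0],[0,0,0,0,0,0.015,0],[0,0,0,0,0,0.015,0],[0,0,0,0,0,0.015,0],[0,0,0,0,0,0.015,0],[0,0,0,0,0,0.015,0],[0,0,0,0,0,0.015,0],[0,0,0,0,0,0.015,0],[0,0,0,0,0,0.015,0]]]'
python3 -m jog '[[[0,0,0,0,0,0.015,0],[0,0,0,0,0,0.015,0],[0,0,0,0,0,0.015,0],[0,0,0,0,0,0.012,0],[0,0,0,0,0,0.0103,0],[0,0,0,0,0,0.009,0],[0,0,0,0,0,0.006,0],[0,0,0,0,0,0.003,0],[0,0,0,0,0,0,0],[0,0,0,0,0,0,0]]]'
```

```text
time: 24.48
tool_pos: [505.4, 194.9, 234.7]
tcp_rot: [-180.0, -0.0, 114.6]
ft_force: [-0.3, -0.4, -2.3]
finger_gap: 13.0
time: 25.72
tool_pos: [505.5, 194.9, 234.8]
tcp_rot: [-180.0, 0.0, 84.1]
ft_force: [-0.4, -0.0, -2.0]
finger_gap: 13.0
```

```bash
python3 -m jog '[[[-0.005,-0.004,0,0,0,0,0],[-0.01,-0.008,0,0,0,0,0],[-0.015,-0.012,0,0,0,0,0],[-0.02,-0.016,0,0,0,0,0],[-0.025,-0.02,0,0,0,0,0],[-0.02,-0.016,0,0,0,0,0],[-0.015,-0.012,0,0,0,0,0],[-0.01,-0.008,0,0,0,0,0],[-0.005,-0.004,0,0,0,0,0],[0,0,0,0,0,0,0],[0,0,0,0,0,0,0],[0,0,0,0,0,0,0]]]'
python3 - <<'E'
from h import *
s=telemetry.sense(); print(s["tool_pos"],s["tcp_rot"])
c=camera_params("wrist"); p,d=snapshot("wrist"); p2,_=snapshot("scene"); p3,_=snapshot("top")
hsv=cv2.cvtColor(p,cv2.COLOR_RGB2HSV)
roi=np.zeros((480,640),bool); roi[200:330,400:500]=1
l=roi&(hsv[:,:,0]>100)&(hsv[:,:,0]<130)&(hsv[:,:,1]>120)
w=toplane(c,np.argwhere(l)[:,::-1].astype(float),s["tool_pos"][2]+19-65)[:,:2].astype(np.float32)
print("lip",l.sum(),w.mean(0),cv2.minAreaRect(w))
P=depthpt(c,[(u,v) for v in range(480) for u in range(640)],d).reshape(480,640,3)
print("lip z",P[l][:,2].mean())
m=np.zeros((480,640),bool); m[130:240,330:460]=1
# rim level: white pixels fit plane at the rim height
W=(hsv[:,:,1]<50)&(hsv[:,:,2]>150)&(np.hypot(P[:,:,0]-500,P[:,:,1]-189)<63)&(np.hypot(P[:,:,0]-500,P[:,:,1]-189)>56)&(P[:,:,2]>178)
Q=P[W]; k=np.linalg.lstsq(np.c_[Q[:,:2]-Q[:,:2].mean(0),np.ones(len(Q))],Q[:,2],rcond=None)[0]; print("rim",len(Q),np.degrees(k[:2]),k[2])
a=np.hstack([p[120:480,120:520],cv2.resize(p2[110:290,310:440],(260,360))])
b=np.hstack([p3[150:300,140:460],cv2.resize(p2,(340,240))[:150]]); 
cv2.imwrite("pics/m7.png",np.vstack([a,b])[:,:,::-1])
E
```

```text
time: 27.22
tool_pos: [499.9, 189.2, 234.8]
tcp_rot: [180.0, 0.0, 84.1]
ft_force: [0.6, 0.2, -1.7]
finger_gap: 13.0
[499.87843448 189.18424438 234.80559815] [1.79999572e+02 3.47170200e-04 8.41292015e+01]
lip 1309 [576.41504 179.50325] ((574.8125610351562, 180.5524444580078), (30.17730140686035, 19.975191116333008), 83.66975402832031)
lip z 193.110970586305
rim 2978 [0.11237639 0.26431258] 193.25937840223025
```

View pics/m7.png

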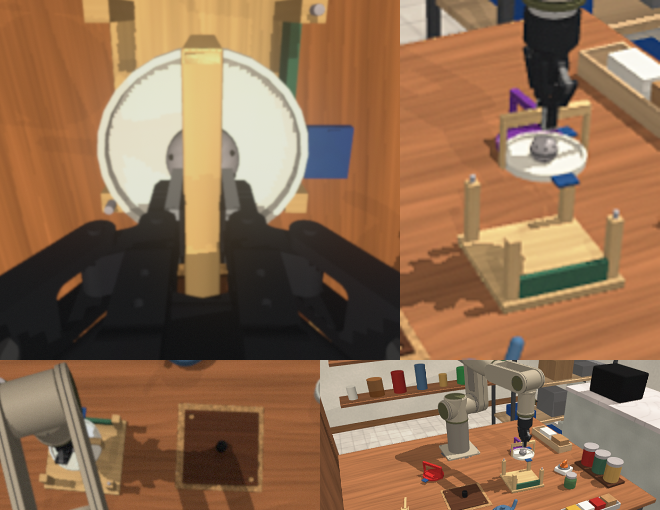

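The dish is level, clear above the stand, its lip towards the green board and the ball in its middle. The cover is flat on the mat.

```bash
python3 -c "
from bench import job; print(job.hand_in())"
```

```text
the job is handed in; nothing more can be done
None
```

I lifted the cover off by its knob and laid it flat on the middle of the cork mat. I then lifted the dish straight up by its bar, turned it clockwise above the pins, and handed in at about 27 s while still holding it.

- **Turn:** it was 84.7° rather than a full 90°, because the dish started about 5° off square. The turn was set so that the lip ends square to the stand's back.
- **Height and level:** the dish's underside is about 169 mm up, roughly 40 mm above the pin tops. The rim measured level to within 0.3°.
- **Position:** the tool was at (499.9, 189.2) mm, against a measured stand middle of about (500, 189).
- **Lip direction:** the tool yaw puts the lip at -5.9°, matching the stand's -5.9°. The camera checks of the lip gave -6.3° and -7.2°, so they disagree by up to about 1.3°.
- **Ball and other things:** the ball was in the middle of the dish in the last pictures. I saw nothing else disturbed, but did not measure the other tea things again.
- **Forces:** the readings I took stayed below 6 N.

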